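Balance a loaded casting arm on its balancing stand

ROBOT

A 6-joint arm with a two-finger parallel gripper is mounted at the origin on a cart in front of the work surface, level with it; the furniture and walls round the work are solid. World frame = base frame: x ahead of the robot, y to its left, z up, the work surface at z = 0. Lengths are in mm, angles in degrees, forces in N, time in s.
With the tool pointing down it reaches from about 325 to 775 mm from the base axis. Payload 5.5 kg.
Tool frame: the origin (TCP) lies midway between the tips of the shut fingers; the grasp point (between the pads) lies 19 mm behind it; z points along the fingers, y is the line along which they close (so a half turn about z gives the same grasp; the last joint's range is limited). The gripper opens to 88 mm and grips with 3 to 60 N. Pads are 20 mm wide; open, the fingers measure 115 mm over their backs; the gripper's body (75 mm by 178 mm) begins 61 mm behind the grasp point.
Start: joints at [-3.249, 5.22, 70.514, -0, 104.267, -3.249], TCP at [600.013, -0.003, 189.831] pointing down, gripper open.
Joint ranges: [-164.24, 164.24], [-49.07, 125.15], [9.68, 141.18], [-86.29, 266.29], [3.28, 154.24], [-151.56, 151.56]. Speed limits (degrees/s): [147.25, 147.25, 172.46, 180, 180, 180].

INTERFACE

Orientations are given as a 3x3 rotation matrix whose columns are the frame's x, y, z axes.
In Python, from bench import status, get_image, camera_info, order, boxes_of gives the robot as it stands.
- The arm moves only by the shell command python3 -m creep 'ROWS' [FORCE]. ROWS is JSON, a list of rows, each a list of 3 entries, a list of its own where there are three numbers: the opening, from -1 (shut) to 1 (fully open), so that 0 is half open, then the shift along the tool's x, y, z in cm, then the turn about the tool's z in rad. In form: [[claw, [x, y, z], yaw], ...]. A call has exactly 5 rows; each row shifts and turns the commanded pose from where the row before left it, along the tool's axes as they then stand; what a row does not reach is not made up. A row lasts 1/10 s, in which the tool goes at most 50 mm and 8.59 degrees, less where a joint would pass 70% of its speed; a pose out of reach is approached as far as the arm can. A call is refused whole if a number of a shift passes 5 or a number of a turn 0.15, either way. A call with a gripper value outside its range is refused whole. The fingers move at their own pace and stop on an object; FORCE is the grip in N (left out, the last holds). Time passes only in rows, so rows that do not move let the fingers close, or fill a call up. It gives the time, the measured TCP pose, the force, the opening and the grip force at its end, in the units of the state.
- status.sense(): the state, without advancing time (a new reading comes with each control period).
- get_image(name): name is "scene" or "side" or "wrist"; returns the picture (384x512x3 uint8, red, green, blue); there is no depth.
- camera_info(name): a dict with "camera_matrix" (3x3 intrinsics, pixels), "R" (3x3) and "t" (3): a world point X has camera coordinates R X + t. Camera axes: x right, y down, z forward; pixel columns grow to the right and rows downward; lengths in mm; the calibration is good to about 2 mm. The wrist camera is an equidistant fisheye: a pixel r from the principal point sees the ray r / f radians off the axis. A picture is of the moment at which its call begins: read the wrist's pose just before it. camera_info takes no time and is no camera call; for the wrist camera it gives the pose at the moment of the call.
- order.hand_in(): hands the job in; it is judged then, once.
Trained networks look in the newest picture that a camera, given by its name, has taken for a name from the list of things; names that differ only in an ending like _2 or _b are one class to them, and where a whole thing is asked for, a point or a joint stands for the part that bears it (a point fixed in the world has none). Each returns a list of dicts, best first, with "confidence" (0 to 1); they miss things now and then, are a little off and sometimes report something else, mostly with a low value. They report only what shows in the picture. A call takes as long as a camera call.
- boxes_of(camera, label): "position" ([column, row] in pixels, amid what is visible of it).
The state is a dict: "t": time; "qpos": joint angles; "joint_velocities": joint speeds; "joint_efforts": joint torques, N m; "position": TCP position; "eef_rot": TCP orientation; "ft_force": force on the tool from outside, world axes, zero at the start; "torque": the same for the moment, N m; "width": finger opening in mm; "gripper_force": force on a finger pad.
Only numpy, scipy, OpenCV 4.12 (cv2) and the standard library are available. Lean on these libraries where they do the work, as an engineer would, in place of code of your own. Each camera call takes 0.05 s, during which the arm holds its last target. There are 200 camera calls.

TASK

Before this casting arm goes into the centrifuge it has to be balanced with its ring in place: find its balance point (small test lifts at trial points along the rib show which way it tips), carry it over level and lay that point in the rocking cradle of the balancing stand. Seat it gently and squarely down in the cradle so that, once you let go, the arm rests there level on its own. The ring only stands loosely in its cup, so never let the arm tip more than about ten degrees, and do not disturb the model, jar and dropper bottle standing nearby.

Things in the scene. Friction and masses are not known exactly. Their poses are not given: they have to be found in the camera images.
- casting_arm: Aluminium casting arm, lies loose on the bench along its own y axis, 359 mm over all, z up. Origin: mid-length, underneath, at the bottom of its 8 mm rubber feet. Flange 30 mm wide (x), 6 mm thick, underside 8 mm above the origin, y -120 to +120 mm. With ring and weights 0.5 to 1.0 kg, differing each time; the unseen balance point lies somewhere within y = -80 to +80 mm.
- rib_mid (a point): Middle of the top edge of the arm's upright rib, 48 mm above the arm's origin, at its y = 0. The rib is 10 mm thick (x), runs y -105 to +105 mm and stands from 14 to 48 mm above the origin: pinch the arm by it from above, anywhere along it.
- ring_end (a point): Point on the top edge of the rib at its ring end (arm's y = -105 mm, 48 mm above its origin); rises above or falls below weight_end when the arm tips.
- weight_end (a point): Point on the top edge of the rib at its weight end (y = +105 mm, 48 mm above the arm's origin).
- counterweight: Two dark steel discs, 40 mm across, and a nut, locked on the threaded rod at the arm's +y end (arm's y = +125 to +163 mm). Origin on the rod's axis at y = +125 mm, 30 mm above the arm's origin. Their weight differs each time and cannot be seen.
- ring_cup (a point): Centre of the floor of the round cup at the arm's -y end (arm's y = -147 mm, 14 mm above its origin), where the ring stands; cup 60 mm outside, 52 mm inside, rim 9 mm above its floor.
- ring: Casting ring, a steel cylinder 48 mm across, 44 mm high, filled with hard set investment, its weight differing each time; stands upright and loose in the arm's cup with 2 mm play all round. Origin at the centre of its underside.
- stand: Balancing stand, fixed to the bench: grey base 104 x 116 mm with a two-cheeked yoke that holds the rocking cradle. Origin at the centre of its underside, z up. The arm must lie along the stand's y axis, either way round. The cheeks (x = +-24 to +-31 mm, y within +-9 mm) reach 7 mm above the seat: hold the rib above the flange, so that the fingers clear them.
- cradle_seat (a point): Middle of the cradle's seat, 95 mm above the bench, on its hinge axis (the stand's x axis). The seat is a steel channel 54 mm long (y), its bottom at this height, 33 mm between the lips, which rise 5 mm, then flare out to about 11 mm. The arm's 30 mm flange lies in it with 1.5 mm play a side.
- cradle (a joint): Tilt of the rocking cradle in rad, 0 = level, stops at +-0.26; positive when the stand's +y side is up. A light spring of 1.1 N m/rad centres it: an arm laid 10 mm off its balance point tips by roughly 0.06 to 0.1 rad, one laid 25 mm off tips right over.
- model: Bystander: cream plaster jaw model, 62 x 71 x 29 mm, origin under its centre.
- vaseline_jar: Bystander: small white jar with a red lid, 50 mm across, 51 mm high, origin under its centre.
- dropper: Bystander: small brown dropper bottle, 31 mm across, 62 mm high, origin under its centre.

How it is judged (in metres and radians):
On the way, in this order (a step that is already met when the one before it is completed fails the run):
1. the arm is lifted clear of the bench, level, with its ring aboard (height (world z) of casting_arm above 0.03 m and angle between casting_arm's own z axis and vertical below 0.08 rad and distance between ring and ring_cup below 0.008 m), for 0.3 s.
2. the arm's flange is down on the seat of the cradle, within its lips (z of casting_arm in the frame of cradle_seat between -0.011 and -0.005 m and horizontal distance between casting_arm and cradle_seat below 0.085 m and contact force between casting_arm and stand above 2 N), for 0.2 s.
At the end, for the whole second after the job is handed in: The arm lies at rest with its flange down on the cradle's seat between the lips (seat height within 2.5 mm, bar along the cradle within 0.12 rad), carried by the stand alone, arm and cradle level within 0.06 rad (3.4 degrees), the ring still standing in its cup (z of casting_arm in the frame of cradle_seat between -0.0105 and -0.0055 m and horizontal distance between casting_arm and cradle_seat below 0.085 m and angle between the y axis of casting_arm and the y axis of stand, either way round below 0.12 rad and contact force between casting_arm and stand above 3 N and angle between casting_arm's own z axis and vertical below 0.06 rad and value of joint cradle between -0.06 and 0.06 rad and linear speed of casting_arm below 0.02 m/s and angular speed of casting_arm below 0.1 rad/s and distance between ring and ring_cup below 0.008 m); the robot touches nothing.
It fails at once if the arm tips more than about ten degrees (0.18 rad) (angle between casting_arm's own z axis and vertical above 0.18 rad).
It fails at once if the arm is pressed or knocked on the stand with more than 35 N (contact force between casting_arm and stand above 35 N).
It fails at once if the ring leaves its cup (distance between ring and ring_cup above 0.015 m).
It fails at once if a bystander is moved more than 20 mm (distance of any of model, vaseline_jar, dropper from where it was at the start of the episode above 0.02 m).
It also fails if it takes over 61 s, if anything falls off the work surface, if the arm or the gripper's body presses on something with over 40 N, if the wrist force passes 120 N, or if a joint passes its speed limit or range.

## Working session

There is one attempt and no reset: what is moved stays moved. The work goes in short steps, Python scripts to look and compute and a shell command to move; the robot and the scene stay as the last step left them, time stands still between calls to the robot, and variables do not carry over. Pictures are saved under pics/ and viewed, at most 10 in all, crops included, and the job is handed in when it is done.

```bash
ls; mkdir -p pics
python3 - <<'E'
from bench import status,get_image,camera_info,boxes_of
import cv2,json
for c in ["scene","side","wrist"]:
    im=get_image(c); cv2.imwrite(f"pics/{c}0.png",im[:,:,::-1])
    i=camera_info(c); print(c,i)
    for l in ["rib_mid","ring_end","weight_end","counterweight","ring","stand","cradle_seat","model","vaseline_jar","dropper"]:
        print(l,[(b["position"],round(b["confidence"],2)) for b in boxes_of(c,l)[:2]])
print(status.sense())
E
```

```text
pics
scene {'camera_matrix': array([[416.83809285,   0.        , 256.37724956],
       [  0.        , 416.83809285, 193.52979818],
       [  0.        ,   0.        ,   1.        ]]), 'R': array([[ 0.89007291, -0.45534415, -0.02078265],
       [-0.20320567, -0.35557288, -0.91229128],
       [ 0.40801675,  0.81622891, -0.40901431]]), 't': array([-520.22959491,  189.19448939, 1084.78861348])}
rib_mid [([203.0, 195.7], 0.83)]
ring_end [([200.0, 194.9], 0.73)]
weight_end [([201.1, 197.0], 0.68)]
counterweight []
ring [([213.1, 208.1], 0.71), ([195.4, 176.0], 0.53)]
stand [([239.8, 238.7], 0.59)]
cradle_seat [([239.7, 216.9], 0.51)]
model [([329.5, 239.2], 0.6)]
vaseline_jar [([258.7, 195.2], 0.72)]
dropper [([339.3, 256.0], 0.65)]
side {'camera_matrix': array([[447.20502897,   0.        , 254.97521508],
       [  0.        , 447.20502897, 187.34993323],
       [  0.        ,   0.        ,   1.        ]]), 'R': array([[ 9.99620800e-01, -2.75359187e-02, -1.70676375e-04],
       [-1.10877430e-02, -3.96823037e-01, -9.17828164e-01],
       [ 2.52055134e-02,  9.17482017e-01, -3.96977873e-01]])
[... 1378 characters left out ...]
2, -3.24825681e+00]), 'joint_velocities': array([-0.02546423,  0.0640067 , -0.01160802,  0.11412519, -0.04615603,
        0.0586333 ]), 'joint_efforts': array([-1.06873249e-03, -4.46187937e+01, -4.06498253e+01,  6.97847782e-02,
        1.98346074e-02, -5.37420408e-05]), 'position': array([ 6.00017635e+02, -6.63107928e-03,  1.89845848e+02]), 'eef_rot': array([[ 1.67113006e-05,  1.00000000e+00,  2.33656812e-05],
       [ 1.00000000e+00, -1.67114567e-05,  6.67986687e-06],
       [ 6.68025734e-06,  2.33655696e-05, -1.00000000e+00]]), 'ft_force': array([0.11082408, 0.50442619, 0.1662101 ]), 'torque': array([-0.01350194,  0.00085745,  0.04500879]), 'gripper_force': 0.0, 'width': 87.41776626118049}
```

Run:
```python
import cv2,numpy as np
a=cv2.imread("pics/scene0.png")[120:300,120:380]; b=cv2.imread("pics/side0.png")[110:310,140:350]
a=cv2.resize(a,None,fx=3,fy=3,interpolation=3);cv2.imwrite("pics/a.png",a)
b=cv2.resize(b,None,fx=3,fy=3,interpolation=3)[:600];cv2.imwrite("pics/b.png",b)
```

```text
(no output)
```

View pics/a.png

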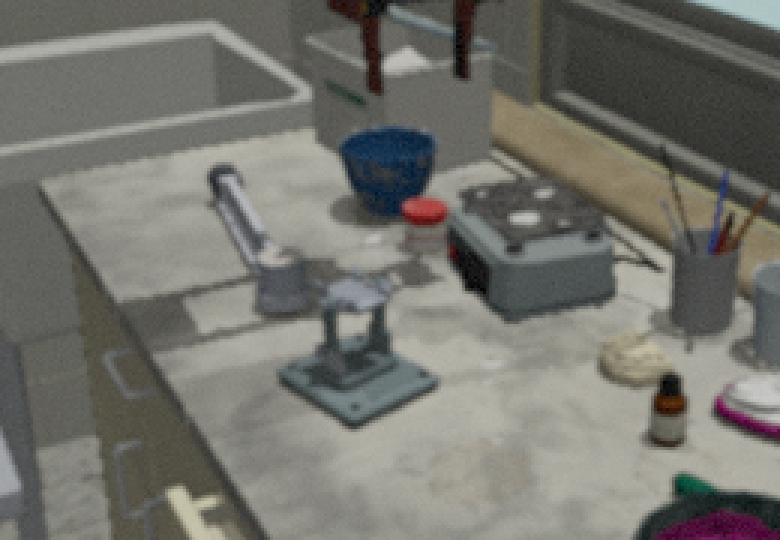

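View pics/wrist0.png

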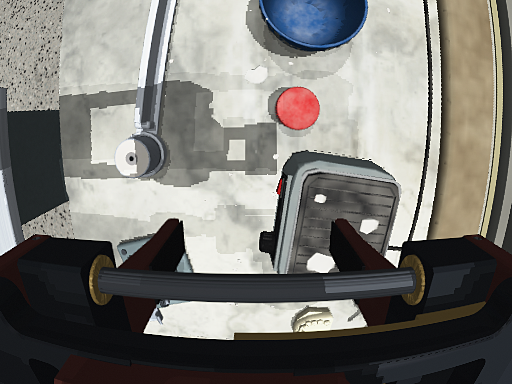

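View pics/b.png

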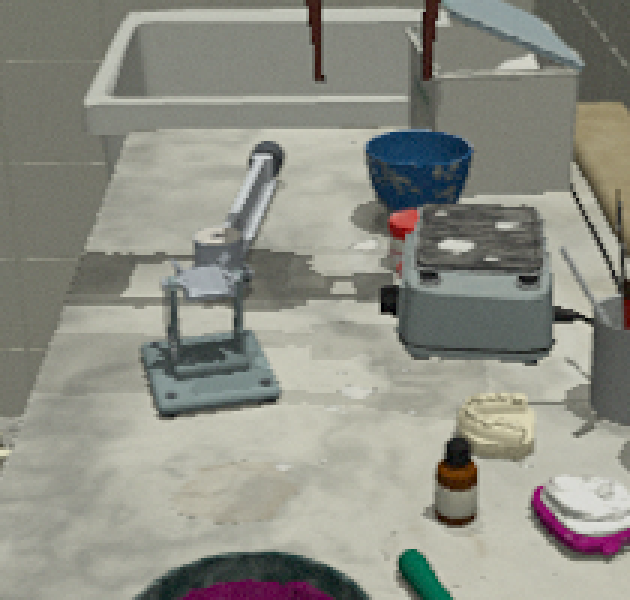

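```bash
cat > h.py <<'E'
from bench import status,get_image,camera_info,boxes_of
import numpy as np,cv2
def w(cam,px,z,info=None):
    i=info or camera_info(cam);K=i["camera_matrix"];R,t=i["R"],i["t"]
    u=(np.array(px,float)-K[:2,2])/K[0,0]
    if cam=="wrist":
        th=np.linalg.norm(u);d=np.r_[u/th*np.sin(th),np.cos(th)]
    else: d=np.r_[u,1]
    d=R.T@d;c=-R.T@t
    return (c+d*(z-c[2])/d[2]).round(1)
def proj(cam,X,info=None):
    i=info or camera_info(cam);p=i["R"]@np.array(X,float)+i["t"];K=i["camera_matrix"]
    if cam=="wrist":
        r=np.hypot(*p[:2]);return (p[:2]/r*np.arctan2(r,p[2])*K[0,0]+K[:2,2]).round(1)
    return (p[:2]/p[2]*K[0,0]+K[:2,2]).round(1)
E
python3 - <<'E'
from h import *
c=lambda x,y:(120+x/3,120+y/3)
print("arm ring top",w("wrist",(133,157),58),"scene ring",w("scene",(213.1,208.1),35),"side ring",w("side",(207.7,190.1),35))
print("rib wrist far",w("wrist",(161,0),40),w("wrist",(149,125),48))
print("cw scene",w("scene",c(222,172),50))
print("seat",w("scene",(239.7,216.9),95),w("side",(208.7,201.3),95))
for p in [(280,380),(352,425),(438,380),(362,338)]: print("base",w("scene",c(*p),15))
print("jar",w("wrist",(298,108),51),"model",w("wrist",(312.9,320),29),w("side",(303.9,252),15),"dropper",w("side",(292.9,272.8),30))
E
```

```text
arm ring top [455.1  27.8  58. ] scene ring [460.   51.6  35. ] side ring [438.8  69.1  35. ]
rib wrist far [483.8 221.   40. ] [473.7  63.9  48. ]
cw scene [482.8 291.7  50. ]
seat [ 460.1 -149.8   95. ] [ 458.3 -138.5   95. ]
base [ 386.4 -131.9   15. ]
base [ 413.  -229.6   15. ]
base [ 511.1 -201.1   15. ]
base [483.8 -98.6  15. ]
jar [645.5  80.   51. ] model [ 684.3 -220.8   29. ] [ 688.4 -257.5   15. ] dropper [ 650.4 -364.8   30. ]
```

Arm lies roughly along world y at x≈470 (ring end at y≈30, wrist px (133,157)); the stand is near (455,-150), yawed about 15°. The hot plate sits between them and the jar. Moving over the arm for a close look.

```bash
python3 -m creep '[[1,[2.6,-2.6,0],0],[1,[2.6,-2.6,0],0],[1,[2.6,-2.6,0],0],[1,[2.6,-2.6,0],0],[1,[2.6,-2.6,0],0]]' 20; python3 -m creep '[[1,[0,0,0],0],[1,[0,0,0],0],[1,[0,0,0],0],[1,[0,0,0],0],[1,[0,0,0],0]]'
python3 - <<'E'
from h import *
s=status.sense();print(s["t"],s["position"])
i=camera_info("wrist");im=get_image("wrist");cv2.imwrite("pics/w1.png",im[:,:,::-1])
print(i["R"].tolist(),i["t"].tolist())
for l in ["rib_mid","counterweight","ring"]:
    print(l,[(b["position"],round(b["confidence"],2)) for b in boxes_of("wrist",l)[:2]])
E
```

```text
t: 2.15
position: [468.9, 130.8, 189.9]
eef_rot: [[0.0, 1.0, 0.0], [1.0, -0.0, 0.0], [0.0, 0.0, -1.0]]
ft_force: [0.4, 0.8, -0.4]
width: 88.0
gripper_force: 0.0
t: 2.65
position: [470.5, 129.2, 189.5]
eef_rot: [[0.001, 1.0, -0.001], [1.0, -0.001, -0.0], [-0.0, -0.001, -1.0]]
ft_force: [-0.2, -0.6, -0.1]
width: 88.0
gripper_force: 0.0
2.65 [470.50753967 129.2456347  189.49322401]
[[0.999998349250574, -0.001522622291326251, -0.000991522811799282], [-0.0012254719579498777, -0.9680731703270314, 0.2506647863411459], [-0.0013415344232036665, -0.25066315747299195, -0.968073438211721]] [-469.6010209253217, 95.45980570340146, 420.997595205441]
rib_mid [([262.1, 112.0], 0.92)]
counterweight [([273.6, 21.1], 0.67)]
ring [([240.5, 254.9], 0.8)]
```

View pics/w1.png

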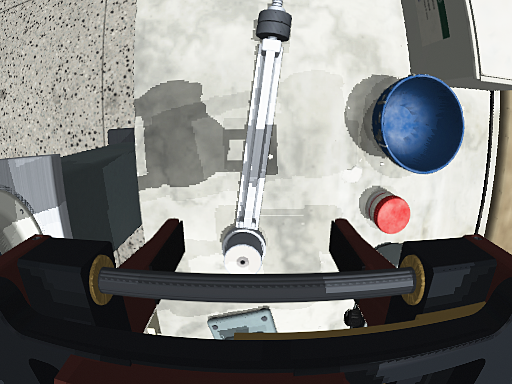

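The picture shows ring top near (242,258), counterweight at (273,22), rib between (249,225) and (270,48). I'll zoom in to place the rib edges.

Run:
```python
import cv2,numpy as np
a=cv2.imread("pics/w1.png")
p=[a[0:100,215:305],a[180:280,215:305]]
cv2.imwrite("pics/c1.png",np.hstack([cv2.resize(x,None,fx=4.4,fy=4.4,interpolation=0) for x in p]))
```

```text
(no output)
```

View pics/c1.png

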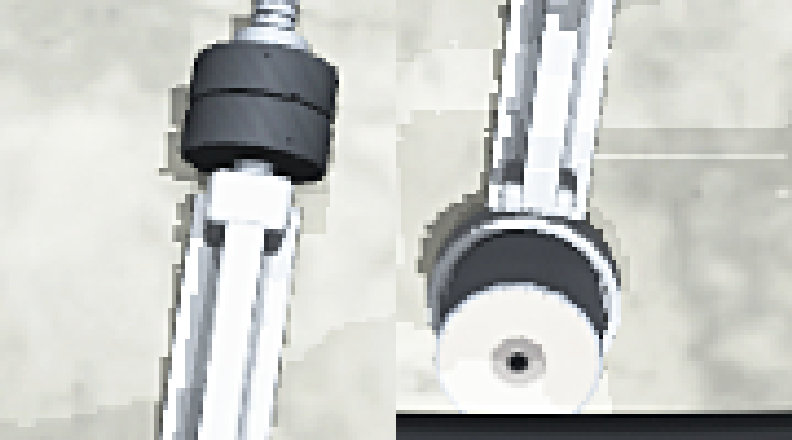

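Run:
```python
from h import *
I=camera_info("wrist")
P=[w("wrist",p,48,I) for p in [(270.7,56.8),(268.6,97.7),(251.8,191.4),(248.6,225.5)]];print(*P)
r=w("wrist",(242.5,260),58,I);print("ring",r)
print("disc top near edge",w("wrist",(275,20),50,I), "jar",w("wrist",(392,214),51,I))
for c in["scene","side"]:
  print(c)
a=np.array(P)[:,:2]; 
v=a[0]-a[3];v/=np.linalg.norm(v);print("dir",v,np.degrees(np.arctan2(v[0],v[1])))
u=(a[0]-r[:2]);u/=np.linalg.norm(u);print("dir2",u,"mid",r[:2]+147*u,r[:2]+147*v)
```

```text
[485.4 268.   48. ] [483.  220.9  48. ] [464.  113.4  48. ] [459.9  71.1  48. ]
ring [452.3  29.5  58. ]
disc top near edge [490.4 312.2  50. ] jar [641.2  84.7  51. ]
scene
side
dir [0.12843478 0.99171796] 7.379153518111716
dir2 [0.13746651 0.99050642] mid [472.50757679 175.10444306] [471.17991247 175.28253978]
```

```bash
python3 -m creep '[[1,[2.3,0.1,0],0],[1,[2.3,0.1,0],0.131],[1,[0,0,3.5],0],[1,[0,0,3.5],0],[1,[0,0,3.5],0]]' 20; python3 -m creep '[[0,[0,0,2],0],[-0.4,[0,0,1],0],[-0.4,[0,0,0],0],[-0.4,[0,0,0],0],[-0.4,[0,0,0],0]]'
python3 - <<'E'
from h import *
s=status.sense();print(s["t"],s["position"])
i=camera_info("wrist");im=get_image("wrist");cv2.imwrite("pics/w2.png",im[:,:,::-1])
for y in(-105,0,40,105): print(y,proj("wrist",(472.5+.131*y,175+.991*y,48),i))
print(s["ft_force"],s["torque"])
E
```

```text
t: 3.35
position: [472.2, 176.2, 83.8]
eef_rot: [[0.13, 0.991, 0.001], [0.991, -0.13, 0.0], [0.0, 0.001, -1.0]]
ft_force: [1.0, -0.0, -0.2]
width: 87.7
gripper_force: 0.0
t: 3.85
position: [473.1, 176.3, 56.7]
eef_rot: [[0.131, 0.991, 0.003], [0.991, -0.131, 0.001], [0.001, 0.003, -1.0]]
ft_force: [1.1, -0.1, 0.5]
width: 51.3
gripper_force: 0.0
3.85 [473.05983244 176.27718606  56.72394751]
-105 [256.6 329.6]
0 [256.7 216.2]
40 [256.7 160.9]
105 [256.7  66.3]
[ 1.1233797  -0.1499363   0.50585801] [ 0.01040462  0.04657024 -0.02022478]
```

View pics/w2.png

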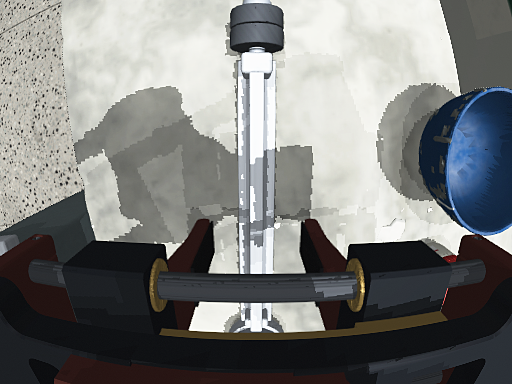

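The rib runs straight down column 257, centred between the fingers, so the alignment is good. Next: descend, grip, small test lift.

```bash
python3 -m creep '[[-0.4,[0,0,1.7],0],[-0.4,[0,0,1.6],0],[-1,[0,0,0],0],[-1,[0,0,0],0],[-1,[0,0,0],0]]' 50; python3 -m creep '[[-1,[0,0,0],0],[-1,[0,0,0],0],[-1,[0,0,-0.2],0],[-1,[0,0,-0.2],0],[-1,[0,0,0],0]]'
cat >> h.py <<'E'
def ft(n=6):
    L=[]
    for k in range(n):
        s=status.sense();L.append(np.r_[s["ft_force"],s["torque"]]);get_image("wrist")
    m=np.mean(L,0);R=s["eef_rot"]
    print("t",s["t"],"pos",s["position"].round(1),"w",round(s["width"],1),"F",m[:3].round(2),"M tool",(R.T@m[3:]).round(3),"sd",np.std(L,0).round(3),"off_mm",round(1000*(R.T@m[3:])[1]/m[2],1))
E
python3 -c "
from h import *
ft()"
```

```text
t: 4.4
position: [472.4, 176.1, 22.6]
eef_rot: [[0.131, 0.991, 0.001], [0.991, -0.131, 0.0], [0.0, 0.001, -1.0]]
ft_force: [0.4, -0.3, 0.1]
width: 7.4
gripper_force: 0.0
t: 4.9
position: [472.3, 176.1, 26.4]
eef_rot: [[0.131, 0.991, 0.001], [0.991, -0.131, 0.0], [0.0, 0.001, -1.0]]
ft_force: [0.2, -0.5, 0.6]
width: 0.8
gripper_force: 0.0
t 5.15 pos [472.  176.   25.7] w 0.3 F [ 0.15 -0.15  0.12] M tool [0.016 0.014 0.008] sd [0.171 0.399 0.525 0.026 0.019 0.027] off_mm 111.9
```

Run:
```python
from h import *
a=get_image("wrist")[:,:,::-1];b=get_image("side")[100:230,150:290,::-1]
c=np.hstack([cv2.resize(a,None,fx=.9,fy=.9),cv2.resize(b,(330,346),interpolation=3)]);cv2.imwrite("pics/w3.png",c)
```

```text
(no output)
```

View pics/w3.png

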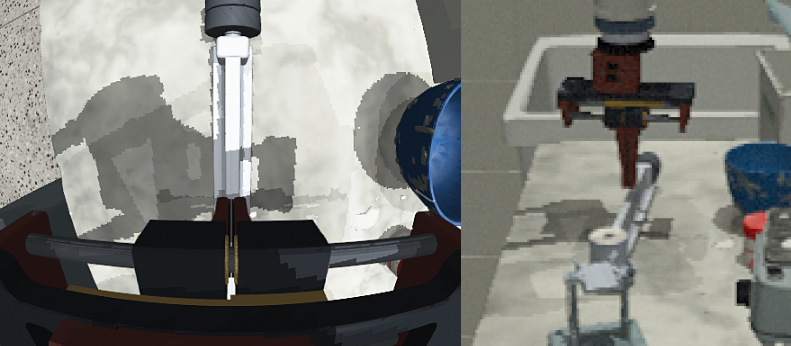

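Run:
```python
from h import *
s=status.sense();p=s["position"];print(p)
for c in("side","scene","wrist"): print(c,proj(c,p),proj(c,p+[0,0,19]),proj(c,p+[0,0,80]),[b["position"] for b in boxes_of(c,"rib_mid")] if get_image(c) is not None else 0)
# arm model projected in side/scene
for n,Y,z in(("ringtop",-147,58),("rib-",-105,48),("rib+",105,48),("disc",144,50)):
  X=(472.5+.131*Y,175+.991*Y,z);print(n,proj("side",X),proj("scene",X))
a=get_image("scene")[120:240,150:290,::-1];b=get_image("side")[120:240,160:260,::-1]
cv2.imwrite("pics/d1.png",np.hstack([cv2.resize(a,(466,400),interpolation=3),cv2.resize(b,(333,400),interpolation=3)]))
```

```text
[471.94979401 175.98060391  25.73107   ]
side [220.4 179.3] [220.2 173.9] [219.6 156. ] [[225.1, 172.9]]
scene [202.9 195.7] [202.5 190.5] [201.2 173.6] [[204.2, 194.1]]
wrist [257.2 218.4] [257.3 228.4] [257.5 278.2] [[259.4, 102.5]]
ringtop [211.4 188.3] [213.3 204.6]
rib- [214.2 185.8] [210.2 202.1]
rib+ [225.6 161.9] [196.1 178.8]
disc [227.4 157.5] [193.9 174.6]
```

View pics/d1.png

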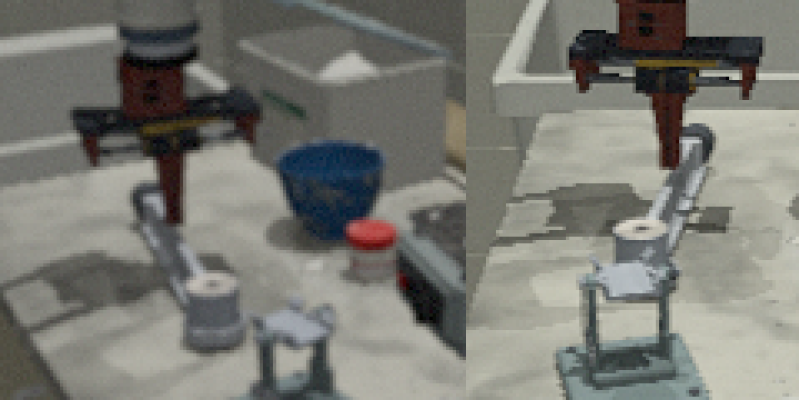

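Run:
```python
from h import *
for dx in(-44,-57,44,57):
  for dz in(0,33): print(dx,dz,"side",proj("side",(600+dx,0,190+dz)),"scene",proj("scene",(600+dx,0,190+dz)))
print("seen side 246.3,136.7 283,136.7; scene 244,150.7 274,146")
s=status.sense();print(s["position"],s["qpos"],s["width"],s["gripper_force"],s["ft_force"])
i=camera_info("wrist");print(-i["R"].T@i["t"])
```

```text
-44 0 side [246.4 148. ] scene [246.5 160.7]
-44 33 side [246.3 136.4] scene [246.1 150.1]
-57 0 side [241.7 148. ] scene [242.5 161.5]
-57 33 side [241.5 136.4] scene [242.1 150.8]
44 0 side [278.5 147.7] scene [272.5 155.8]
44 33 side [278.8 136.1] scene [272.4 145.4]
57 0 side [283.2 147.6] scene [276.2 155.1]
57 33 side [283.5 136.1] scene [276.2 144.7]
seen side 246.3,136.7 283,136.7; scene 244,150.7 274,146
[472.00872137 175.97479547  25.81093702] [ 1.65763980e+01 -7.98645517e+00  1.00182634e+02  3.85908308e-05
  8.78054968e+01  2.40838331e+01] 0.6849918341505997 0.0 [ 0.4608182  -0.34615311 -0.20680332]
[480.46303154 243.32363345 219.51995321]
```

Both fixed cameras put the fingertips about 33 mm higher than the reported TCP: the side camera sees them at row 136.7 where 148 is predicted, and at the arm they sit above the rib. So the reported z needs a −33 mm correction. I'll open, go down to about z_rep −10, and regrip.

```bash
python3 -m creep '[[-0.3,[0,0,0],0],[-0.3,[0,0,0],0],[-0.3,[0,0,0],0],[-0.3,[0,0,0],0],[-0.3,[0,0,1.5],0]]' 50;  python3 -m creep '[[-0.3,[0,0,1],0],[-0.3,[0,0,1],0],[-1,[0,0,0],0],[-1,[0,0,0],0],[-1,[0,0,0],0]]'; python3 -m creep '[[-1,[0,0,0],0],[-1,[0,0,0],0],[-1,[0,0,0],0],[-1,[0,0,0],0],[-1,[0,0,0],0]]'
python3 - <<'E'
from h import *
ft(3)
b=get_image("side")[120:240,160:260,::-1]
cv2.imwrite("pics/d2.png",cv2.resize(b,(500,600),interpolation=3))
E
```

```text
t: 6.2
position: [473.7, 176.5, 12.6]
eef_rot: [[0.131, 0.991, 0.004], [0.991, -0.131, 0.001], [0.002, 0.004, -1.0]]
ft_force: [0.2, 0.1, 0.9]
width: 30.9
gripper_force: 0.0
t: 6.7
position: [472.4, 176.1, -8.8]
eef_rot: [[0.131, 0.991, 0.001], [0.991, -0.131, 0.0], [0.0, 0.001, -1.0]]
ft_force: [6.1, -0.8, 0.5]
width: 10.3
gripper_force: 2.3
t: 7.2
position: [472.5, 176.1, -8.8]
eef_rot: [[0.131, 0.991, 0.001], [0.991, -0.131, 0.0], [0.0, 0.001, -1.0]]
ft_force: [2.3, -0.3, 0.3]
width: 9.8
gripper_force: 50.0
t 7.3 pos [472.4 176.1  -8.8] w 9.7 F [ 2.8   0.01 -0.2 ] M tool [-0.396  0.061  0.017] sd [0.49  0.315 0.388 0.011 0.028 0.01 ] off_mm -307.3
```

View pics/d2.png

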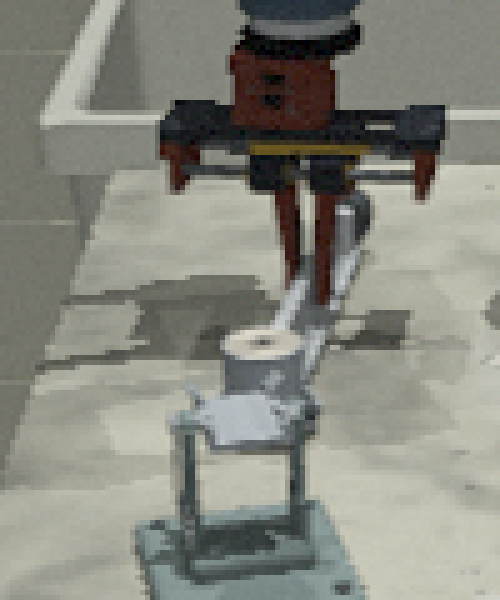

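The rib is now pinched (width 9.7 mm, 50 N) and the side view shows the fingers straddling it. Test lift.

```bash
python3 -m creep '[[-1,[0,0,-0.1],0],[-1,[0,0,-0.1],0],[-1,[0,0,-0.1],0],[-1,[0,0,-0.1],0],[-1,[0,0,-0.1],0]]' 60
cat >> h.py <<'E'
def off(n=6):
    L=[]
    for k in range(n):
        s=status.sense();R=s["eef_rot"];L.append(np.r_[R.T@s["ft_force"],R.T@s["torque"]]);get_image("wrist")
    m=np.mean(L,0)
    print("t",s["t"],"pos",s["position"].round(1),"w",round(s["width"],1),"Ftool",m[:3].round(2),"M",m[3:].round(3),"d_mm",round(-1000*(m[4]-.141*m[0])/m[2],1))
E
python3 -c "
from h import *
off()"
```

```text
t: 7.9
position: [471.2, 175.8, -5.0]
eef_rot: [[0.131, 0.991, -0.002], [0.991, -0.131, -0.001], [-0.001, -0.002, -1.0]]
ft_force: [-0.4, 1.1, -8.1]
width: 9.2
gripper_force: 60.0
t 8.15 pos [471.9 175.9  -4.3] w 9.4 Ftool [0.14 0.2  7.73] M [-0.005 -0.007  0.   ] d_mm 3.4
```

```bash
cat >> h.py <<'E'
def snap(f): im=get_image("wrist");cv2.imwrite(f,im);return im
def shift(f):
    a=cv2.imread(f);b=get_image("wrist");T=a[20:100,225:290]
    m=cv2.matchTemplate(b[0:140,205:310],T,cv2.TM_CCOEFF_NORMED);_,v,_,l=cv2.minMaxLoc(m)
    y,x=l[1],l[0]
    q=lambda p,c,n:(c+ (p-n)/(2*(2*c-p-n)) if 0 else (p-n)/(2*(p-2*c+n)))
    sy=q(m[y-1,x],m[y,x],m[y+1,x]) if 0<y<m.shape[0]-1 else 0
    print("cw image shift col,row",x-20,round(y-20+sy,2),"conf",round(v,3))
E
python3 -c "
from h import *
snap('pics/ref.png')"
python3 -m creep '[[-1,[0,0,-0.1],0],[-1,[0,0,-0.1],0],[-1,[0,0,-0.1],0],[-1,[0,0,-0.1],0],[-1,[0,0,-0.1],0]]'
python3 -c "
from h import *
off();shift('pics/ref.png')"
```

```text
t: 8.75
position: [472.0, 176.0, 1.0]
eef_rot: [[0.131, 0.991, 0.0], [0.991, -0.131, 0.0], [0.0, 0.0, -1.0]]
ft_force: [-0.4, -0.4, -8.3]
width: 9.7
gripper_force: 60.0
t 9.0 pos [472.  176.    0.8] w 9.2 Ftool [-0.13  0.28  7.93] M [-0.013 -0.028  0.006] d_mm 1.2
cw image shift col,row 0 0.01 conf 0.963
```

d ≈ +2 mm at y≈0 and the arm lifts rigidly (the counterweight did not move in the wrist image, weight ≈7.9 N). I'll lift high, yaw towards the stand's heading, and take a longer average of the moment.

```bash
python3 -m creep '[[-1,[0,0,-0.6],0],[-1,[0,0,-1.2],0],[-1,[0,0,-1.6],0],[-1,[0,0,-1.6],0],[-1,[0,0,-1.6],-0.03]]'; python3 -m creep '[[-1,[0,0,-1.6],-0.07],[-1,[0,0,-1.6],-0.09],[-1,[0,0,-1.2],-0.09],[-1,[0,0,-0.7],-0.08],[-1,[0,0,-0.3],-0.03]]'
python3 -c "
from h import *
off(20);shift('pics/ref.png')
print(status.sense()['eef_rot'].round(3))"
```

```text
t: 9.6
position: [472.6, 176.2, 69.4]
eef_rot: [[0.1, 0.995, 0.002], [0.995, -0.1, 0.001], [0.001, 0.002, -1.0]]
ft_force: [0.7, -0.3, -8.0]
width: 9.5
gripper_force: 60.0
t: 10.1
position: [472.9, 176.3, 124.1]
eef_rot: [[-0.259, 0.966, 0.004], [0.966, 0.259, 0.001], [0.0, 0.004, -1.0]]
ft_force: [1.0, -0.4, -8.5]
width: 9.6
gripper_force: 60.0
t 11.05 pos [472.  176.  120.8] w 9.8 Ftool [0.18 0.08 7.89] M [-0.016 -0.019  0.004] d_mm 5.7
cw image shift col,row 0 -0.03 conf 0.932
[[-0.256  0.967 -0.   ]
 [ 0.967  0.256  0.   ]
 [ 0.    -0.    -1.   ]]
```

```bash
python3 -m creep '[[-1,[-0.8,-0.6,0],0],[-1,[-1.6,-1.1,0],0],[-1,[-2.4,-1.7,0],0],[-1,[-3.1,-2.2,0],0],[-1,[-3.1,-2.2,0],0]]'; python3 -m creep '[[-1,[-3.1,-2.2,0],0],[-1,[-3.1,-2.2,0],0],[-1,[-3.1,-2.2,0],0],[-1,[-3.1,-2.2,0],0],[-1,[-3.1,-2.2,0],0]]';python3 -m creep '[[-1,[-2.8,-2,0],0],[-1,[-2.2,-1.5,0],0],[-1,[-1.4,-1,0],0],[-1,[-0.7,-0.5,0],0],[-1,[0,0,0],0]]'
python3 - <<'E'
from h import *
off(4);shift('pics/ref.png')
i=camera_info("wrist");im=get_image("wrist");cv2.imwrite("pics/w5.png",im[:,:,::-1])
np.savez("w5.npz",**i)
print([(b["position"],b["confidence"]) for l in("stand","cradle_seat") for b in boxes_of("wrist",l)[:1]])
for P in [(448,-165,15),(455,-148,95)]: print(proj("wrist",P,i))
E
```

```text
t: 11.65
position: [423.8, 48.2, 120.8]
eef_rot: [[-0.257, 0.966, 0.0], [0.966, 0.257, -0.001], [-0.001, -0.0, -1.0]]
ft_force: [0.3, -0.9, -7.9]
width: 10.0
gripper_force: 60.0
t: 12.15
position: [357.0, -129.9, 121.1]
eef_rot: [[-0.256, 0.967, 0.001], [0.967, 0.256, -0.001], [-0.001, 0.001, -1.0]]
ft_force: [1.3, -0.5, -8.4]
width: 9.5
gripper_force: 60.0
t: 12.65
position: [327.4, -210.4, 120.9]
eef_rot: [[-0.254, 0.967, 0.0], [0.967, 0.254, -0.0], [-0.0, 0.0, -1.0]]
ft_force: [-0.3, 0.1, -8.0]
width: 10.0
gripper_force: 60.0
t 12.8 pos [ 328.2 -209.   120.9] w 9.7 Ftool [ 0.11 -0.06  7.99] M [-0.041 -0.015  0.006] d_mm 3.7
cw image shift col,row 0 -0.1 conf 0.842
[([387.0, 166.1], 0.65)]
[374.5 174.7]
[421.8 176.2]
```

Run:
```python
import cv2
a=cv2.imread("pics/w5.png")[85:260,300:500]
a=cv2.resize(a,(680,595),interpolation=cv2.INTER_CUBIC)
cv2.imwrite("pics/w5c.png",a)
```

```text
(no output)
```

View pics/w5c.png

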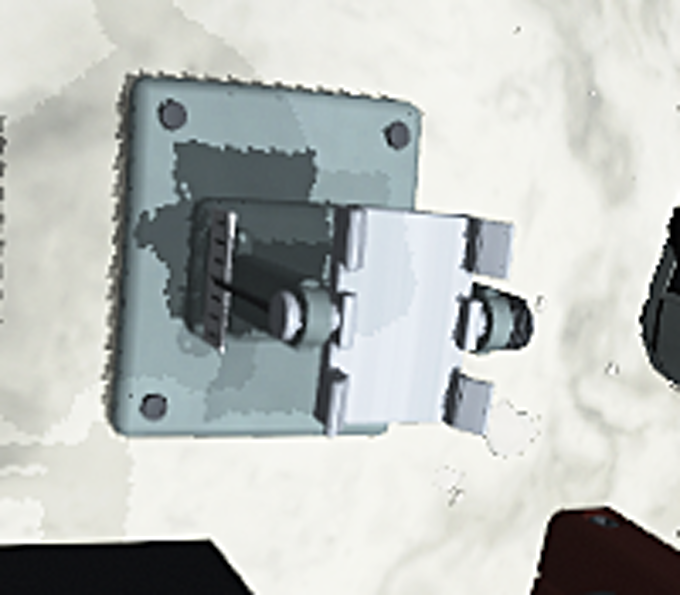

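The picture clearly shows the cradle channel. The seat corners in the crop are about (363,207), (468,215) and (443,423), with cheek bosses at (320,315) and (498,318), and the base to the left.

Run:
```python
from h import *
i=dict(np.load("w5.npz"));c=lambda x,y:(300+x/3.4,85+y/3.4)
W=lambda x,y,z:w("wrist",c(x,y),z,i)
tr,br,tl,bl=W(468,215,95),W(443,423,95),W(363,207,95),W(343,418,95)
print("seat corners",tr,br,tl,bl,"len",np.linalg.norm(tr-br),"wid",np.linalg.norm(tr-tl))
v=(tr-br)[:2];v/=np.linalg.norm(v);n=np.array([v[1],-v[0]]);print("y axis",v,"ang",np.degrees(np.arctan2(v[0],v[1])))
print("centre",((tr+br)/2)[:2]-16.5*n)
for z in(12,15,18):
  b=[W(173,114,z),W(398,134,z),W(153,405,z)]
  e=[W(130,78,z),W(420,105,z),W(112,435,z)]
  print(z,"bolts",*b,"centre",(b[1]+b[2])/2,"corner ctr",(e[1]+e[2])/2,"len",np.linalg.norm(e[0]-e[1]),np.linalg.norm(e[0]-e[2]))
  u=(b[0]-b[2])[:2];print(np.degrees(np.arctan2(u[0],u[1])))
  u=(b[1]-b[0])[:2];print(np.degrees(np.arctan2(-u[1],u[0])))
l,r=W(320,315,102),W(498,318,102);print("cheeks",l,r,(l+r)/2,np.linalg.norm(l-r))
```

```text
seat corners [ 462.3 -120.8   95. ] [ 476.  -172.9   95. ] [ 431.7 -128.7   95. ] [ 445.4 -179.1   95. ] len 53.87114255331885 wid 31.603322610130746
y axis [-0.25431055  0.96712261] ang -14.732735969722587
centre [ 453.19247693 -151.04612411]
12 bolts [ 404.5 -115.8   12. ] [482.9 -95.9  12. ] [ 427.  -205.6   12. ] centre [ 454.95 -150.75   12.  ] corner ctr [ 452.6  -151.15   12.  ] len 103.34650453692183 112.9085027799058
-14.06626483249008
-14.24240430358909
15 bolts [ 403.6 -116.    15. ] [481.2 -96.4  15. ] [ 425.8 -205.    15. ] centre [ 453.5 -150.7   15. ] corner ctr [ 451.2 -151.1   15. ] len 102.40019531231377 111.86509732709305
-14.005944274815876
-14.175142055252483
18 bolts [ 402.6 -116.3   18. ] [479.5 -96.9  18. ] [ 424.7 -204.4   18. ] centre [ 452.1  -150.65   18.  ] corner ctr [ 449.8  -151.05   18.  ] len 101.28499395270754 110.72497459922943
-14.0821412788135
-14.158894796354861
cheeks [ 425.5 -156.2  102. ] [ 476.4 -142.4  102. ] [ 450.95 -149.3   102.  ] 52.73755777432244
```

```bash
python3 -m creep '[[-1,[0.15,1,0],0],[-1,[0.3,2,0],0],[-1,[0.45,2.6,0],0],[-1,[0.45,2.6,0],0],[-1,[0.4,2.3,0],0]]'; python3 -m creep '[[-1,[0.24,1.6,0],0],[-1,[0.15,1,0],0],[-1,[0.05,0.47,0],0],[-1,[0,0,0],0],[-1,[0,0,0],0]]'
python3 - <<'E'
from h import *
off(12);shift('pics/ref.png')
s=status.sense();R=s["eef_rot"];g=np.array([453.3,-151])
e=g-s["position"][:2];print("to seat in tool x,y",(R.T@np.r_[e,0]).round(1),R[:,0].round(3))
i=camera_info("wrist");im=get_image("wrist");cv2.imwrite("pics/w6.png",im[:,:,::-1])
print([(l,b["position"],round(b["confidence"],2)) for l in("cradle_seat","rib_mid","ring_end") for b in boxes_of("wrist",l)[:2]])
E
```

```text
t: 13.55
position: [426.7, -164.7, 120.6]
eef_rot: [[-0.257, 0.966, 0.0], [0.966, 0.257, 0.0], [0.0, 0.0, -1.0]]
ft_force: [0.7, -0.3, -8.2]
width: 9.5
gripper_force: 60.0
t: 14.05
position: [453.2, -154.0, 120.8]
eef_rot: [[-0.256, 0.967, -0.001], [0.967, 0.256, -0.0], [-0.0, -0.001, -1.0]]
ft_force: [0.8, -0.6, -8.1]
width: 9.8
gripper_force: 60.0
t 14.6 pos [ 453.5 -153.9  120.9] w 9.6 Ftool [-0.18  0.1   8.11] M [-0.02  -0.023 -0.011] d_mm -0.2
cw image shift col,row 0 -0.06 conf 0.886
to seat in tool x,y [ 2.8  0.5 -0. ] [-0.256  0.967 -0.   ]
[('cradle_seat', [285.6, 200.8], 0.57), ('ring_end', [253.8, 124.0], 0.74), ('ring_end', [282.4, 179.6], 0.28)]
```

Positioned over the seat (2.8 mm balance offset allowed for). Lowering in stages.

```bash
python3 -m creep '[[-1,[0,0.05,0.5],0],[-1,[0,0,0.9],0],[-1,[0,0,0.9],0],[-1,[0,0,0.6],0],[-1,[0,0,0.3],0]]'; python3 -m creep '[[-1,[0,0,0.1],0],[-1,[0,0,0.1],0],[-1,[0,0,0.1],0],[-1,[0,0,0.1],0],[-1,[0,0,0],0]]'; python3 -m creep '[[-1,[0,0,0.08],0],[-1,[0,0,0.08],0],[-1,[0,0,0.08],0],[-1,[0,0,0],0],[-1,[0,0,0],0]]'
python3 -c "
from h import *
off(6);shift('pics/ref.png')"
```

```text
t: 15.4
position: [453.4, -153.4, 87.3]
eef_rot: [[-0.256, 0.967, -0.002], [0.967, 0.256, 0.001], [0.001, -0.002, -1.0]]
ft_force: [-0.6, -0.4, -7.3]
width: 9.6
gripper_force: 60.0
t: 15.9
position: [454.1, -153.7, 84.9]
eef_rot: [[-0.256, 0.967, 0.0], [0.967, 0.256, -0.0], [-0.0, 0.0, -1.0]]
ft_force: [-0.8, 1.1, -6.8]
width: 9.5
gripper_force: 60.0
t: 16.4
position: [454.0, -153.7, 82.4]
eef_rot: [[-0.256, 0.967, -0.0], [0.967, 0.256, 0.0], [0.0, -0.0, -1.0]]
ft_force: [-0.2, 0.2, -7.7]
width: 9.6
gripper_force: 60.0
t 16.65 pos [ 454.1 -153.7   82.5] w 9.5 Ftool [-0.03 -0.21  7.82] M [-0.048 -0.011  0.001] d_mm 1.0
cw image shift col,row 0 -0.06 conf 0.884
```

```bash
python3 -m creep '[[-1,[0,0,0.06],0],[-1,[0,0,0.06],0],[-1,[0,0,0.06],0],[-1,[0,0,0.06],0],[-1,[0,0,0.06],0]]'; python3 -m creep '[[-1,[0,0,0.03],0],[-1,[0,0,0.03],0],[-1,[0,0,0.03],0],[-1,[0,0,0],0],[-1,[0,0,0],0]]'
python3 -c "
from h import *
off(6);shift('pics/ref.png')"
```

```text
t: 17.25
position: [454.0, -153.7, 79.4]
eef_rot: [[-0.256, 0.967, -0.0], [0.967, 0.256, 0.0], [0.0, -0.0, -1.0]]
ft_force: [-0.3, -0.5, -7.6]
width: 9.9
gripper_force: 60.0
t: 17.75
position: [454.1, -153.7, 78.6]
eef_rot: [[-0.256, 0.967, 0.0], [0.967, 0.256, -0.0], [-0.0, 0.0, -1.0]]
ft_force: [0.4, -0.2, -7.4]
width: 9.9
gripper_force: 60.0
t 18.0 pos [ 454.  -153.7   78.5] w 9.6 Ftool [-0.09  0.06  7.85] M [-0.015 -0.028  0.008] d_mm 1.8
cw image shift col,row 0 -0.06 conf 0.883
```

```bash
for k in 1; do python3 -m creep '[[-1,[0,0,0.03],0],[-1,[0,0,0.03],0],[-1,[0,0,0.03],0],[-1,[0,0,0],0],[-1,[0,0,0],0]]'; done
python3 -c "
from h import *
off(6);shift('pics/ref.png')"
```

```text
t: 18.6
position: [454.1, -153.7, 78.2]
eef_rot: [[-0.256, 0.967, 0.0], [0.967, 0.256, -0.0], [-0.0, 0.0, -1.0]]
ft_force: [-1.9, 0.2, -1.7]
width: 9.9
gripper_force: 60.0
t 18.85 pos [ 454.1 -153.7   78.2] w 9.5 Ftool [ 1.38 -2.03  1.37] M [ 0.39   0.269 -0.01 ] d_mm -53.9
cw image shift col,row 0 -0.11 conf 0.881
```

Seated at exactly the expected height (z 78.2), with about 6.5 N on the cradle. I'll ease the grip to 3 N first, so that any tipping shows while the arm is still held.

```bash
python3 -m creep '[[-1,[0,0,0.01],0],[-1,[0,0,0],0],[-1,[0,0,0],0],[-1,[0,0,0],0],[-1,[0,0,0],0]]' 12
python3 -c "
from h import *
snap('pics/ref2.png');off(2);shift('pics/ref2.png')"
python3 -m creep '[[-1,[0,0,0],0],[-1,[0,0,0],0],[-1,[0,0,0],0],[-1,[0,0,0],0],[-1,[0,0,0],0]]' 3
python3 -c "
from h import *
off(6);shift('pics/ref2.png')"
```

```text
t: 19.45
position: [454.2, -153.8, 78.1]
eef_rot: [[-0.256, 0.967, 0.001], [0.967, 0.256, -0.0], [-0.0, 0.0, -1.0]]
ft_force: [-5.3, 0.6, 5.7]
width: 9.8
gripper_force: 12.0
t 19.55 pos [ 454.2 -153.8   78.1] w 10.3 Ftool [ 3.22 -3.79 -5.3 ] M [ 0.689  0.519 -0.024] d_mm 12.3
cw image shift col,row 0 -0.01 conf 1.0
t: 20.15
position: [454.3, -154.2, 77.9]
eef_rot: [[-0.256, 0.967, 0.001], [0.967, 0.256, -0.001], [-0.001, 0.0, -1.0]]
ft_force: [-3.4, -1.9, 5.3]
width: 10.3
gripper_force: 3.0
t 20.4 pos [ 454.3 -154.2   77.9] w 10.0 Ftool [-0.5  -3.56 -5.33] M [ 0.715 -0.085  0.013] d_mm -2.8
cw image shift col,row 0 -1.06 conf 0.979
```

```bash
python3 -m creep '[[-0.72,[0,0,0],0],[-0.72,[0,0,0],0],[-0.6,[0,0,0],0],[-0.6,[0,0,0],0],[-0.6,[0,0,0],0]]'
python3 -c "
from h import *
off(6);shift('pics/ref2.png')
get_image('wrist');shift('pics/ref2.png')"
```

```text
t: 21.0
position: [454.1, -153.6, 77.3]
eef_rot: [[-0.256, 0.967, -0.0], [0.967, 0.256, 0.0], [0.0, 0.0, -1.0]]
ft_force: [-0.0, -0.2, -0.5]
width: 17.4
gripper_force: 0.0
t 21.25 pos [ 454.1 -153.7   77.5] w 17.8 Ftool [-0.11 -0.14 -0.08] M [-0.042  0.005  0.006] d_mm 243.1
cw image shift col,row 0 -0.08 conf 0.99
cw image shift col,row 0 -0.09 conf 0.989
```

```bash
python3 -c "
from h import *
shift('pics/ref.png')
s=status.sense();R=s['eef_rot'];p=s['position'];i=camera_info('wrist')
for th in(0,.02,.05): print(th,proj('wrist',p+R@np.array([130,0,-33-10-130*th]),i))"
python3 -m creep '[[-0.5,[0,0,-0.3],0],[-0.5,[0,0,-1],0],[-0.5,[0,0,-1.5],0],[-0.5,[0,0,-2],0],[-0.5,[0,0,-2.5],0]]'
python3 -m creep '[[-0.5,[0,0,-2.5],0],[-0.5,[0,0,-1.5],0],[-0.5,[0,0,-0.5],0],[-0.5,[0,0,0],0],[-0.5,[0,0,0],0]]'
python3 - <<'E'
from h import *
off(2)
# is the arm at rest? compare frames 0.3 s apart
a=get_image("side").astype(int)
for _ in range(5): get_image("side")
b=get_image("side").astype(int);d=abs(a-b).sum(2);print("moved px",(d[150:240,170:250]>90).sum())
cv2.imwrite("pics/fs.png",b[:,:,::-1])
L=np.array([-.25,.968]);S=np.array([453.3,-151])
for th in(-.05,0,.05):
  for n,Y,z in(("ringtop",-147,50),("disc",144,42)):
    q=S+L*(Y-2.8); print(th,n,proj("side",(*q,87+8+z-8+Y*th)))
print([(l,x["position"],round(x["confidence"],2)) for l in("ring","counterweight","stand") for x in boxes_of("side",l)[:1]])
E
```

```text
cw image shift col,row 0 -0.37 conf 0.87
0 [257.6   2.3]
0.02 [257.6   0.5]
0.05 [257.7  -2.4]
t: 22.0
position: [453.9, -153.6, 152.0]
eef_rot: [[-0.256, 0.967, -0.0], [0.967, 0.256, 0.0], [0.0, -0.0, -1.0]]
ft_force: [0.7, -0.7, 0.8]
width: 22.0
gripper_force: 0.0
t: 22.5
position: [453.7, -153.6, 194.4]
eef_rot: [[-0.256, 0.967, -0.002], [0.967, 0.256, 0.001], [0.001, -0.001, -1.0]]
ft_force: [0.5, -0.0, 0.9]
width: 22.1
gripper_force: 0.0
t 22.55 pos [ 453.6 -153.5  194.1] w 21.4 Ftool [-0.04  0.73 -0.44] M [-0.001  0.002  0.013] d_mm 17.4
moved px 15
-0.05 ringtop [217.9 211.4]
-0.05 disc [196.7 173.6]
0 ringtop [218.  214.5]
0 disc [196.6 171.1]
0.05 ringtop [218.1 217.5]
0.05 disc [196.5 168.7]
[('ring', [215.8, 216.5], 0.72), ('counterweight', [195.4, 172.6], 0.66), ('stand', [200.5, 234.8], 0.73)][ WARN:0@6.978] global loadsave.cpp:1063 imwrite_ Unsupported depth image for selected encoder is fallbacked to CV_8U.
```

Run:
```python
from h import *
a=get_image("wrist").astype(int)
c=[]
for _ in range(10): b=get_image("wrist").astype(int);c.append((abs(a-b).sum(2)[:200]>60).sum())
print(c)
i=camera_info("wrist");S=np.array([453.3,-151]);L=np.array([-.252,.968])
for th in(-.05,0,.05): print(th,[proj("wrist",(*(S+L*(Y-2.8)),87+z+Y*th),i).tolist() for Y,z in((144,50),(125,50),(-147,58))])
print([(l,x["position"],round(x["confidence"],2)) for l in("ring","counterweight","ring_end") for x in boxes_of("wrist",l)[:1]])
# rib/boss brightness profile along the column of the counterweight
g=a[:,252:264].mean((1,2)).astype(int);print(g[0:120:3])
```

```text
[np.int64(439), np.int64(399), np.int64(570), np.int64(813), np.int64(436), np.int64(354), np.int64(343), np.int64(295), np.int64(548), np.int64(416)]
-0.05 [[257.9, 33.6], [257.8, 53.8], [256.5, 337.5]]
0 [[257.9, 31.3], [257.8, 52.2], [256.5, 333.0]]
0.05 [[258.0, 28.9], [257.9, 50.6], [256.5, 328.6]]
[('ring', [255.7, 320.6], 0.95), ('counterweight', [254.8, 39.9], 0.9), ('ring_end', [253.7, 138.5], 0.68)]
[235 237 121 181 212 200 105 234 144 100 101 102 103  79 104 102 104 113
 114  25 136 214 250 250 250 250 252 238 235 243 243 245 244 242 231 223
 217 223 231 238]
```

```bash
python3 -c "
from bench import order
print(order.hand_in())"
```

```text
the job is handed in; nothing more can be done
None
```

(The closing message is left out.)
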